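# Re-peg the stay of a bottle-lane guide

## Robot

A 6-joint arm with a two-finger parallel gripper is mounted at the origin on the work surface. World frame = base frame: x ahead of the robot, y to its left, z up, the work surface at z = 0. Lengths are in m, angles in degrees, forces in N, time in s.
With the tool pointing down it reaches from about 0.3 to 1 m from the base axis. Payload 5.1 kg.
Tool frame: the origin (TCP) lies midway between the tips of the shut fingers; the grasp point (between the pads) lies 19 mm behind it (ctrl.hold_point_z is the distance from the TCP to the grasp point, in m); z points along the fingers, y is the line along which they close (so a half turn about z gives the same grasp; the last joint's range is limited). The gripper opens to 95 mm and grips with 3 to 60 N. Pads are 20 mm wide; open, the fingers measure 119 mm over their backs; the gripper's body (75 mm by 180 mm) begins 59 mm behind the grasp point.
Start: joints at [-71.597, 7.093, 94.555, -0, 78.352, -4.733], TCP at [0.255, -0.598, 0.215] pointing down, gripper open.
Joint ranges: [-149.61, 149.61], [-58.7, 133.49], [1.44, 155.28], [-77.14, 257.14], [18.33, 153.61], [-166.67, 166.67]. Speed limits (degrees/s): [147.25, 147.25, 180, 180, 180, 180].

## Interface

Orientations are given as a 3x3 rotation matrix whose columns are the frame's x, y, z axes.
In Python, from cell import ctrl gives the robot as it stands.
- The arm moves only by the tool send_rows, never from a script. Its argument "commands" is a list of rows, each a list of 7 numbers: the turn, a rotation vector about the world's x, y, z in degrees, then the shift along the world's x, y, z in mm, then the opening, from 0 (shut) to 1 (fully open). In form: [[ax, ay, az, dx, dy, dz, gripper], ...]. A call has 1 to 5 rows; each row shifts and turns the commanded pose from where the row before left it; what a row does not reach is not made up. A row lasts 1/8 s, in which the tool goes at most 62.5 mm and 10.7 degrees, less where a joint would pass 70% of its speed; a pose out of reach is approached as far as the arm can. A call is refused whole if a number of a shift passes 62.5 or a number of a turn 10.7, either way. A call with a gripper value outside its range is refused whole. The fingers move at their own pace and stop on an object; "squeeze" is the grip in N (left out, the last holds). Time passes only in rows, so rows that do not move let the fingers close. It gives the time, the measured TCP pose, the force, the opening and the grip force at its end, in the units of the state.
- ctrl.observe(): the state, without advancing time (a new reading comes with each control period).
- ctrl.get_image(name): name is "scene" or "top" or "wrist"; returns (picture, depth): 480x640x3 uint8, blue, green, red; 480x640 float32, m along the optical axis (not along the pixel's ray), 0 where there is no reading.
- ctrl.calibration(name): a dict with "camera_matrix" (3x3 intrinsics, pixels), "cam_to_world" (4x4, takes a point from camera to world coordinates). Camera axes: x right, y down, z forward; pixel columns grow to the right and rows downward; lengths in m; the calibration is good to about 2 mm. A picture is of the moment at which its call begins: read the wrist's pose just before it. calibration takes no time and is no camera call; for the wrist camera it gives the pose at the moment of the call.
- ctrl.sign_off(): hands the job in; it is judged then, once.
The state is a dict: "time_s": time; "joints": joint angles; "joint_velocities": joint speeds; "tau": joint torques, N m; "ee_pos": TCP position; "orientation": TCP orientation; "wrist_force": force on the tool from outside, world axes, zero at the start; "torque": the same for the moment, N m; "gripper_width": finger opening in m; "grip_force": force on a finger pad.
Only numpy, scipy, OpenCV 4.12 (cv2) and the standard library are available. Lean on these libraries where they do the work, as an engineer would, in place of code of your own. Each camera call takes 0.05 s, during which the arm holds its last target. There are 200 camera calls.

## Task

Set the bottle lane of the labelling jig for slim bottles: by its red handle, lift the yellow stay off the brass pin, push the green guide outward with it, and drop the stay's end hole (the one nearest the red handle) over the same pin until the stay lies flat and fully down on the post. The pin does not stand exactly in the middle of its post, so feel for it gently and do not press the stay hard onto it. Let go of the stay, and leave the bottles and the label roll standing where they are.

Things in the scene. Friction and masses are not known exactly. Their poses are not given: they have to be found in the camera images.
- post (a point): Centre of the flat top of the dark steel post (34 mm across), 50 mm above the bench; the stay rests on it. Axes: x towards the green guide, z up. On it stands the brass pin: 8.2 mm across, 14 mm tall, edge rounded by 0.6 mm. The pin is adjustable: its axis stands up to 4 mm off this point in x and 3.4 mm in y, anew each time, and is not measured. It bears up to 25 N from the stay.
- stay_grip (a point): Centre of the red handle fin of the yellow stay: upright, 34 mm long (x), 9 mm thick (y, pinch it so), 28 mm high, its foot on the bar's upper face 14 mm below this point. Axes: x along the bar to the guide, z up. The stay is a loose flat bar 227 mm long, 36 wide, 5 thick, 0.10 to 0.16 kg. From here along x: end hole +35 mm, middle hole +65, first hole +95, eye +185.
- first_hole (a point): Centre of the stay's first hole at the bar's underside, axes as stay_grip. 20 mm across. At the start it is over the pin, the bar lying flat on the post and on the guide's pad, level with it; the hole is so wide that it does not tell where the pin stands.
- end_hole (a point): Centre of the stay's end hole, nearest the red handle, at the bar's underside, axes as stay_grip. 10 mm across, through the 5 mm bar: this one must go over the pin. 60 mm from the first hole; half-way between is the middle hole, also 10 mm, not wanted.
- stay_eye (a point): Centre of the stay's eye at the bar's underside, axes as stay_grip: a slot 24 mm long (x), 21 mm wide (y), round the 8 mm stud of the green guide. The stud's cap (32 mm across, top 89 mm above the bench) keeps it captive: the bar can be raised level by about 24 mm. The slot's end pushes the guide along when it meets the stud.
- guide (a joint): Swing of the green guide (rad), a wall 215 mm long, its top 45 mm above the bench, hinged upright at (+112, -150) mm from post in its axes; stud 152 mm from the hinge. About 0 at the start, growing as it swings away from the post; about 0.35 when the end hole is on the pin, stop at 0.6. Stays where left; takes about 2 N at the stud.
- bottle_a: A plain white bottle standing beside the jig, 70 mm across at the foot, 168 mm tall, loose; origin at the centre of its underside. Not to be disturbed.
- bottle_b: A white bottle with a paper label standing beside the jig, 70 mm across at the foot, 168 mm tall, loose; origin at the centre of its underside. Not to be disturbed.
- label_roll: A roll of labels standing on end beside the jig, 84 mm across, 60 mm tall, loose; origin at the centre of its underside. Not to be disturbed.
Mind the look-alikes: they are no part of the job. Of the things shaped like the part that bears stay_grip, the yellow one is meant.

How it is judged:
By the outcome, as a careful person would: the job done as asked, in the order asked, and still so for the second after the job is handed in, with the robot touching nothing.
It also fails if it takes over 72 s, if anything falls off the work surface, if the arm or the gripper's body presses on something with over 40 N, if the wrist force passes 120 N, or if a joint passes its speed limit or range.

## Working session

There is one attempt and no reset: what is moved stays moved. The work goes in short steps, Python scripts to look and compute and a tool call to move; the robot and the scene stay as the last step left them, time stands still between calls to the robot, and variables do not carry over. Pictures are saved under pics/ and viewed, at most 10 in all, crops included, and the job is handed in when it is done.

Besides the shell and the picture viewer there is one more tool, called in YAML: its name, and indented under it one key for each argument. send_rows: Moves the arm, as the interface text tells. Its arguments: {"type":"object","properties":{"commands":{"type":"array"},"squeeze":{"type":"number"}},"required":["commands"]}

```bash
mkdir -p pics; ls; python3 - <<'E'
from cell import ctrl
import cv2,numpy as np
for n in("top","scene"):
    im,d=ctrl.get_image(n); c=ctrl.calibration(n)
    np.savez(f"{n}.npz",im=im,d=d,K=c["camera_matrix"],T=c["cam_to_world"]); cv2.imwrite(f"pics/{n}1.png",im)
s=ctrl.observe();print(s["ee_pos"],s["orientation"],s["wrist_force"],ctrl.hold_point_z)
E
```

```text
pics
[ 0.25516911 -0.5971809   0.21348553] [[ 9.19575252e-01  3.92913440e-01 -6.20325114e-04]
 [ 3.92913901e-01 -9.19573435e-01  1.83402005e-03]
 [ 1.50176629e-04 -1.93025381e-03 -9.99998126e-01]] [ 0.16313963 -0.30232618 -0.22141881] 0.0188
```

View pics/top1.png

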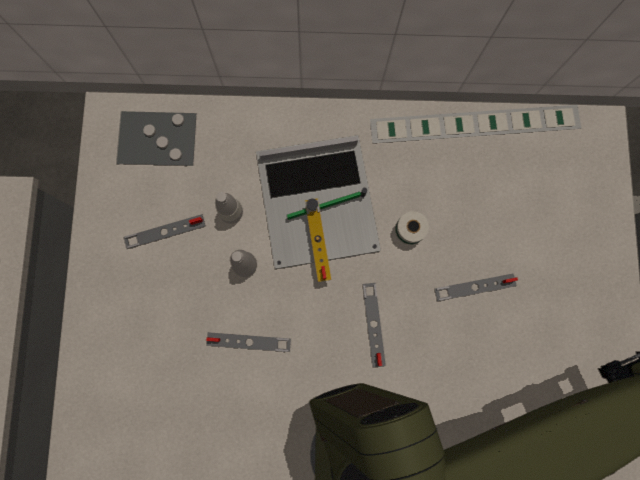

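View pics/scene1.png

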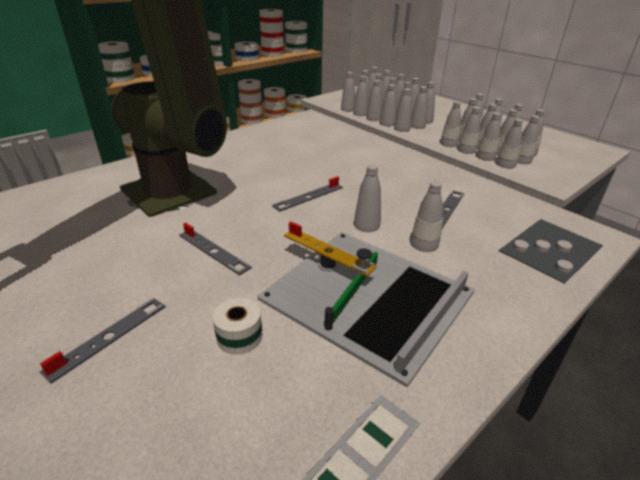

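The top view shows the yellow stay with its handle at about (323,272), first hole at (318,239) and stud cap at (312,205). The bottles are at (228,208) and (243,263), the roll at (411,228). Next I'll get 3D positions.

```bash
cat > h.py <<'E'
import numpy as np,cv2
def pts(im,d,K,T):
    v,u=np.mgrid[:480,:640]; P=np.stack([(u-K[0,2])/K[0,0]*d,(v-K[1,2])/K[1,1]*d,d],-1)
    return P@T[:3,:3].T+T[:3,3]
def masks(im):
    h=cv2.cvtColor(im,cv2.COLOR_BGR2HSV); H,S,V=[h[...,i].astype(int) for i in range(3)]
    return (abs(H-24)<7)&(S>150)&(V>60), ((H<7)|(H>173))&(S>150)&(V>60)
E
python3 - <<'E'
from h import *
for n in("top","scene"):
    z=np.load(n+".npz"); P=pts(z["im"],z["d"],z["K"],z["T"]); y,r=masks(z["im"]); ok=z["d"]>0
    Y=P[y&ok]; Y=Y[(Y[:,2]>.04)&(Y[:,2]<.07)]; c=np.median(Y,0)
    r&=ok&(np.linalg.norm(P[...,:2]-c[:2],axis=-1)<.2)&(P[...,2]>.055)
    R=P[r]
    print(n,len(Y),Y.mean(0),len(R),np.median(R,0),R.min(0),R.max(0))
    (cx,cy),wh,a=cv2.minAreaRect((Y[:,:2]*1000).astype(np.float32)); print(cx,cy,wh,a,np.median(Y[:,2]))
    if n=="top":
        for nm,(u,v) in dict(handle=(323,272),hole=(318,239),cap=(312,205),ba=(243,263),bb=(228,208),roll=(411,228)).items(): print(nm,P[v,u])
E
```

```text
top 788 [0.54957198 0.10740872 0.05503009] 34 [0.4703357  0.09319305 0.08231444] [0.45491432 0.08777744 0.07688784] [0.48685547 0.09612194 0.08949536]
562.4718627929688 109.81620025634766 (225.55377197265625, 34.94255447387695) 10.503026962280273 0.055115135386525904
handle [0.47078027 0.09323425 0.0815198 ]
hole [0.56309951 0.10786447 0.05715204]
cap [0.6487566  0.12604588 0.09094299]
ba [0.483347   0.29727612 0.1324225 ]
bb [0.6286247  0.34443362 0.11879154]
roll [ 0.59822085 -0.14376722  0.06178442]
scene 831 [0.570543   0.10590188 0.05436917] 114 [0.47759602 0.08840698 0.07284517] [0.45841258 0.08440731 0.05829855] [0.49174013 0.09506428 0.08413514]
567.0062255859375 108.01703643798828 (224.0345916748047, 39.598018646240234) 10.686485290527344 0.05446538999966399
```

send_rows:
  commands:
    - [0,0,-3,16,52,0,1]
    - [0,0,-3,16,52,0,1]
    - [0,0,-3,16,52,0,1]
    - [0,0,-3,16,52,0,1]
    - [0,0,-0.6,16,52,0,1]

```text
time_s: 0.72
ee_pos: [0.3354, -0.3358, 0.2142]
orientation: [[0.983, 0.182, -0.0], [0.182, -0.983, 0.001], [-0.0, -0.001, -1.0]]
wrist_force: [0.7, 0.4, 0.7]
gripper_width: 0.0953
grip_force: 0.0
```

send_rows:
  commands:
    - [0,0,0,16,52,0,1]
    - [0,0,0,16,52,0,1]
    - [0,0,0,16,52,0,1]
    - [0,0,0,16,52,0,1]
    - [0,0,0,16,52,0,1]

```text
time_s: 1.35
ee_pos: [0.4153, -0.076, 0.2144]
orientation: [[0.983, 0.183, 0.0], [0.183, -0.983, -0.0], [0.0, 0.0, -1.0]]
wrist_force: [0.4, -0.5, 0.3]
gripper_width: 0.0951
grip_force: 0.0
```

send_rows:
  commands:
    - [0,0,0,16,52,0,1]
    - [0,0,0,16,52,0,1]
    - [0,0,0,16,52,0,1]
    - [0,0,0,0,0,0,1]

```text
time_s: 1.85
ee_pos: [0.4633, 0.0812, 0.2141]
orientation: [[0.982, 0.188, -0.001], [0.188, -0.982, 0.0], [-0.001, -0.001, -1.0]]
wrist_force: [-0.7, -0.4, -0.8]
gripper_width: 0.0954
grip_force: 0.0
```

```bash
python3 - <<'E'
from cell import ctrl
from h import *
s=ctrl.observe();c=ctrl.calibration("wrist");im,d=ctrl.get_image("wrist")
print(s["time_s"],s["ee_pos"],np.degrees(np.arctan2(s["orientation"][1][0],s["orientation"][0][0])),s["wrist_force"])
K,T=c["camera_matrix"],c["cam_to_world"]
np.savez("w1.npz",im=im,d=d,K=K,T=T);cv2.imwrite("pics/w1.png",im)
P=pts(im,d,K,T);y,r=masks(im)
R=P[r&(d>0)&(P[...,2]>.07)]; Y=P[y&(d>0)&(P[...,2]>.05)&(P[...,2]<.06)]
for A in(R,Y): print(len(A),A.mean(0),A.min(0),A.max(0),cv2.minAreaRect((A[:,:2]*1000).astype(np.float32)))
E
```

```text
1.85 [0.46328885 0.08117369 0.21412064] 10.857102125679495 [-0.66080359 -0.40870507 -0.77796906]
500 [0.47424676 0.09076283 0.08573322] [0.45595412 0.06569711 0.07069324] [0.48971796 0.09789493 0.31801725] ((475.1166687011719, 79.34011840820312), (33.4478645324707, 31.693113327026367), 10.850428581237793)
8911 [0.5482019  0.10509774 0.05497067] [0.45052732 0.07061632 0.05006546] [0.62522404 0.13625884 0.05802122] ((537.5617065429688, 103.17720031738281), (172.29241943359375, 35.57638931274414), 10.489021301269531)
```

View pics/w1.png

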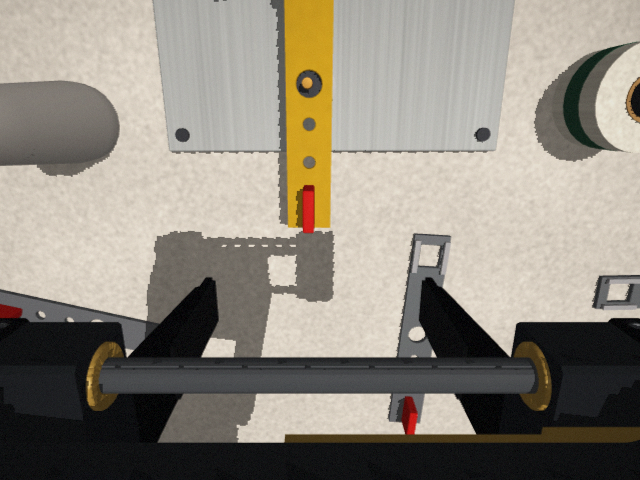

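The wrist view shows the pin (307,83) standing in the first hole (309,84), the middle hole at (309,124), the end hole at (309,162), and the red fin at (308,208). I'll measure pin, hole and fin precisely.

```bash
python3 - <<'E'
from h import *
z=np.load("w1.npz");im,d,K,T=[z[k] for k in("im","d","K","T")]
P=pts(im,d,K,T);y,r=masks(im)
def ray(u,v,h):
    w=T[:3,:3]@np.linalg.inv(K)@[u,v,1]; o=T[:3,3]; return (o+w*(h-o[2])/w[2])*1000
sub=np.s_[65:102,290:328]
# hole outlines: non-yellow blobs within bar
ny=(~y).astype(np.uint8); n,l,st,ce=cv2.connectedComponentsWithStats(ny[60:240,270:345])
for i in range(1,n):
    if 40<st[i,4]<3000: u,v=ce[i]+[270,60]; print("blob",st[i],u,v,ray(u,v,.055))
cv2.imwrite("pics/w1c.png",cv2.resize(im[60:240,265:355],None,fx=3.3,fy=3.3,interpolation=cv2.INTER_NEAREST))
hs=cv2.cvtColor(im,cv2.COLOR_BGR2HSV)[sub]; zz=P[...,2][sub]*1000
pm=zz>59; v,u=np.nonzero(pm); print("pin>59",pm.sum(),u.mean()+290,v.mean()+65,u.min()+290,u.max()+290,v.min()+65,v.max()+65,zz[pm].mean(),ray(u.mean()+290,v.mean()+65,.064))
rm=r&(P[...,2]>.081)&(P[...,2]<.088);rm[:150]=0;rm[240:]=0
v,u=np.nonzero(rm);R=P[rm];print("fin top",len(R),u.min(),u.max(),v.min(),v.max(),(R.min(0)+R.max(0))/2,R.mean(0))
E
```

```text
blob [ 26  11  26  27 448] 308.99107142857144 84.00669642857143 [565.65171131 107.94714621  55.        ]
blob [ 33  58  12  13 123] 308.6666666666667 123.8780487804878 [536.5164562  102.81266095  55.        ]
blob [ 33  97  12  11 108] 308.64814814814815 161.85185185185185 [507.22877675  97.41116126  55.        ]
pin>59 104 306.8942307692308 82.64423076923077 301 312 77 89 70.16978695020346 [565.77317635 109.35678288  64.        ]
fin top 460 303 313 190 232 [0.47269589 0.09082521 0.08302502] [0.47301432 0.0909156  0.08292035]
```

View pics/w1c.png

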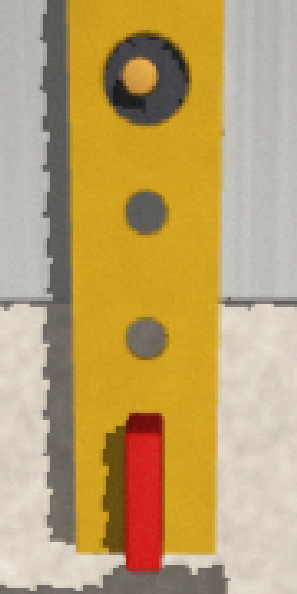

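send_rows:
  commands:
    - [0,0,-0.4,5,5,-25,1]
    - [0,0,0,5,5,-45,1]
    - [0,0,0,0,0,-40,0.6]
    - [0,0,0,0,0,-10,0.4]
    - [0,0,0,0,0,0,0.4]

```text
time_s: 2.52
ee_pos: [0.4732, 0.0874, 0.0947]
orientation: [[0.985, 0.175, -0.001], [0.175, -0.985, -0.0], [-0.001, 0.0, -1.0]]
wrist_force: [-0.0, -0.1, 1.5]
gripper_width: 0.0703
grip_force: 0.0
```

send_rows:
  commands:
    - [0,0,0.3,0,3.5,0,0.3]
    - [0,0,0,0,0,-20,0.3]
    - [0,0,0,0,0,-13,0.3]
    - [0,0,0,0,0,-3,0.3]
    - [0,0,0,0,0,0,0.3]

```text
time_s: 3.15
ee_pos: [0.4736, 0.0918, 0.059]
orientation: [[0.983, 0.181, 0.0], [0.181, -0.983, 0.0], [0.0, 0.0, -1.0]]
wrist_force: [0.0, 0.0, 0.4]
gripper_width: 0.0293
grip_force: 0.0
```

send_rows:
  commands:
    - [0,0,0,0,0,0,0]
    - [0,0,0,0,0,0,0]
    - [0,0,0,0,0,0,0]
    - [0,0,0,0,0,0,0]
  squeeze: 15

```text
time_s: 3.65
ee_pos: [0.4736, 0.0917, 0.059]
orientation: [[0.983, 0.181, 0.001], [0.181, -0.983, -0.0], [0.001, 0.0, -1.0]]
wrist_force: [0.3, 0.3, 1.5]
gripper_width: 0.0091
grip_force: 15.0
```

send_rows:
  commands:
    - [0,0,0,0,0,0,0]
    - [0,0,0,0,0,0,0]
    - [0,0,0,0,0,5,0]
    - [0,0,0,0,0,5,0]
    - [0,0,0,0,0,0,0]
  squeeze: 50

```text
time_s: 4.28
ee_pos: [0.4735, 0.0918, 0.069]
orientation: [[0.983, 0.181, 0.001], [0.181, -0.983, 0.0], [0.001, -0.0, -1.0]]
wrist_force: [0.3, -0.8, -0.7]
gripper_width: 0.0091
grip_force: 50.0
```

send_rows:
  commands:
    - [0,0,0,0,0,5,0]
    - [0,0,0,0,0,5,0]
    - [0,0,0,0,0,0,0]
    - [0,0,0,0,0,0,0]

```text
time_s: 4.78
ee_pos: [0.4733, 0.0918, 0.0787]
orientation: [[0.983, 0.181, -0.0], [0.181, -0.983, 0.0], [0.0, -0.0, -1.0]]
wrist_force: [-0.7, 0.7, -1.4]
gripper_width: 0.0087
grip_force: 50.0
```

```bash
cat > look.py <<'E'
import sys
from cell import ctrl
from h import *
n=sys.argv[1]
s=ctrl.observe();c=ctrl.calibration("wrist");im,d=ctrl.get_image("wrist")
print(s["time_s"],s["ee_pos"],s["wrist_force"],s["torque"])
K,T=c["camera_matrix"],c["cam_to_world"]
np.savez(n+".npz",im=im,d=d,K=K,T=T);cv2.imwrite(f"pics/{n}.png",im)
P=pts(im,d,K,T)*1000;y,r=masks(im)
Y=P[y&(d>0)&(P[...,2]>45)&(P[...,2]<100)]
A=np.c_[Y[:,:2],np.ones(len(Y))];k=np.linalg.lstsq(A,Y[:,2],rcond=None)[0]
print("bar plane slopes",k,"z range",Y[:,2].min(),Y[:,2].max(),cv2.minAreaRect(Y[:,:2].astype(np.float32)))
E
python3 look.py w2
```

```text
4.775 [0.47332819 0.09179399 0.07867399] [-0.71082844  0.68868067 -1.35393076] [-0.02990539  0.12846836 -0.02868879]
bar plane slopes [-4.15081634e-03 -7.36296611e-04  7.65684438e+01] z range 48.67835175324642 98.58515273337044 ((531.2659912109375, 102.17098236083984), (135.67938232421875, 36.11548614501953), 10.569951057434082)
```

View pics/w2.png

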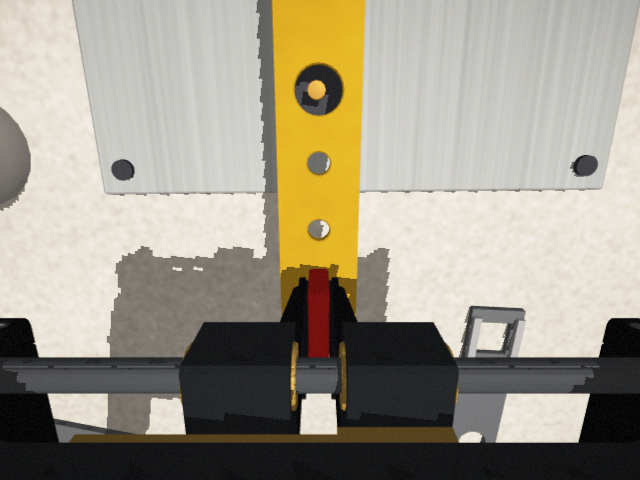

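The bar is level, raised 20 mm and clear of the pin. The pin is at (317,89), first hole at (318,90), end hole at (319,229).

```bash
cat > meas.py <<'E'
import sys
from h import *
z=np.load(sys.argv[1]+".npz");top=float(sys.argv[2]);r0=int(sys.argv[3]);im,d,K,T=[z[k] for k in("im","d","K","T")]
y,r=masks(im)
def ray(u,v,h):
    w=T[:3,:3]@np.linalg.inv(K)@[u,v,1]; o=T[:3,3]; return ((o+w*(h/1000-o[2])/w[2])*1000).round(2)
n,l,st,ce=cv2.connectedComponentsWithStats((~y).astype(np.uint8))
hs=cv2.cvtColor(im,cv2.COLOR_BGR2HSV)
for i in range(1,n):
    x0,y0,w,h,a=st[i]
    if a>60 and w<80 and h<80 and 270<x0<360:
        u,v=x0+(w-1)/2,y0+(h-1)/2; print("hole",st[i],ce[i],ray(*ce[i],top))
b=(abs(hs[...,0].astype(int)-18)<8)&(hs[...,1]>110)&(hs[...,2]>120)
b[:, :296]=0;b[:,343:]=0;b[r0+80:]=0;b[:r0]=0
n,l,st,ce=cv2.connectedComponentsWithStats((b&~y).astype(np.uint8))
for i in range(1,n):
    if st[i,4]>60: print("brass",st[i],ce[i],ray(*ce[i],64))
E
python3 meas.py w2 75 50
python3 - <<'E'
import cv2
im=cv2.imread("pics/w2.png")
print(cv2.cvtColor(im,cv2.COLOR_BGR2HSV)[89,296:344].tolist())
E
```

```text
hole [ 295   65   47   51 1584] [318.42676768  89.91666667] [565.36 108.41  75.  ]
hole [307 152  23  22 387] [318.35917313 162.52713178] [536.48 103.1   75.  ]
hole [308 220  22  18 305] [318.36393443 228.37377049] [507.51  97.75  75.  ]
[[110, 19, 81], [120, 17, 88], [120, 15, 86], [120, 18, 86], [126, 16, 82], [114, 16, 81], [115, 19, 81], [128, 13, 81], [114, 16, 81], [113, 24, 86], [6, 14, 91], [16, 123, 149], [19, 170, 224], [19, 168, 227], [19, 172, 228], [20, 167, 231], [20, 168, 231], [20, 162, 233], [20, 166, 233], [20, 167, 235], [20, 165, 236], [21, 162, 237], [21, 168, 237], [21, 165, 238], [21, 164, 240], [21, 165, 240], [21, 165, 240], [22, 160, 242], [21, 164, 239], [18, 168, 202], [138, 34, 37], [110, 21, 36], [80, 23, 34], [113, 26, 40], [100, 19, 41], [102, 30, 43], [110, 18, 43], [128, 25, 41], [120, 23, 45], [105, 12, 41], [120, 19, 40], [110, 40, 38], [0, 0, 36], [128, 28, 37], [120, 13, 39], [21, 39, 46], [21, 183, 92], [21, 210, 159]]
```

```bash
sed -i 's/(b&~y)/(b\&(hs[...,1]<182))/' meas.py; python3 meas.py w2 75 50
```

```text
hole [ 295   65   47   51 1584] [318.42676768  89.91666667] [565.36 108.41  75.  ]
hole [307 152  23  22 387] [318.35917313 162.52713178] [536.48 103.1   75.  ]
hole [308 220  22  18 305] [318.36393443 228.37377049] [507.51  97.75  75.  ]
brass [307  80  19  20 284] [316.07042254  89.45070423] [565.92 109.55  64.  ]
```

```bash
python3 meas.py w2 72.5 50; python3 -c "
import numpy as np;print(np.load('w2.npz')['T'])"
```

```text
hole [ 295   65   47   51 1584] [318.42676768  89.91666667] [565.48 108.43  72.5 ]
hole [307 152  23  22 387] [318.35917313 162.52713178] [536.19 103.05  72.5 ]
hole [308 220  22  18 305] [318.36393443 228.37377049] [506.81  97.62  72.5 ]
brass [307  80  19  20 284] [316.07042254  89.45070423] [565.92 109.55  64.  ]
[[ 1.81623367e-01 -9.39568184e-01 -2.90214713e-01  5.56558885e-01]
 [-9.83368150e-01 -1.73589774e-01 -5.34197770e-02  1.06828219e-01]
 [-1.86783674e-04  2.95090186e-01 -9.55469386e-01  2.48692090e-01]
 [ 0.00000000e+00  0.00000000e+00  0.00000000e+00  1.00000000e+00]]
```

send_rows:
  commands:
    - [0,0,0,6,1.2,0,0]
    - [0,0,0,6,1.2,0,0]
    - [0,0,0,6,1.2,0,0]
    - [0,0,0,6,1.2,0,0]
    - [0,0,0,6,1.2,0,0]

```text
time_s: 5.45
ee_pos: [0.5035, 0.0979, 0.0784]
orientation: [[0.983, 0.181, -0.001], [0.181, -0.983, 0.0], [-0.001, -0.0, -1.0]]
wrist_force: [-1.9, 0.6, -0.5]
gripper_width: 0.0089
grip_force: 50.0
```

send_rows:
  commands:
    - [0,0,0,6,1.2,0,0]
    - [0,0,0,6,1.2,0,0]
    - [0,0,0,6,1.2,0,0]
    - [0,0,0,6,1.2,0,0]
    - [0,0,0,5.3,1.2,0,0]

```text
time_s: 6.08
ee_pos: [0.5331, 0.1035, 0.0787]
orientation: [[0.984, 0.181, 0.0], [0.181, -0.984, -0.0], [-0.0, 0.0, -1.0]]
wrist_force: [-2.5, -1.5, -2.1]
gripper_width: 0.0087
grip_force: 50.0
```

send_rows:
  commands:
    - [0,0,0,0,0,-2,0]
    - [0,0,0,0,0,0,0]
    - [0,0,0,0,0,0,0]

```text
time_s: 6.45
ee_pos: [0.533, 0.1039, 0.0769]
orientation: [[0.983, 0.181, 0.001], [0.181, -0.983, 0.0], [0.001, 0.0, -1.0]]
wrist_force: [-0.1, -0.1, -1.5]
gripper_width: 0.0087
grip_force: 50.0
```

```bash
python3 look.py w3; python3 meas.py w3 70.5 180; python3 -c "
import cv2;im=cv2.imread('pics/w3.png');cv2.imwrite('pics/w3c.png',cv2.resize(im[100:300,240:400],None,fx=3,fy=3,interpolation=0))"
```

```text
6.45 [0.5329616  0.10385657 0.07693421] [-0.07885876 -0.11213775 -1.50083061] [-0.02377886  0.10940329 -0.02307002]
bar plane slopes [2.15153837e-03 6.46600837e-05 7.13607805e+01] z range 48.969169161165475 99.98287140707457 ((590.6455078125, 114.21566772460938), (136.04745483398438, 36.087223052978516), 10.536691665649414)
hole [ 295   65   48   51 1921] [318.33263925  89.68193649] [625.24 120.61  70.5 ]
hole [308 152  22  22 384] [318.39322917 162.484375  ] [595.83 115.14  70.5 ]
hole [308 225  21  13 114] [318.07894737 232.04385965] [564.62 109.52  70.5 ]
brass [311 220  14  14 145] [317.1862069  226.56551724] [565.33 110.09  64.  ]
```

View pics/w3c.png

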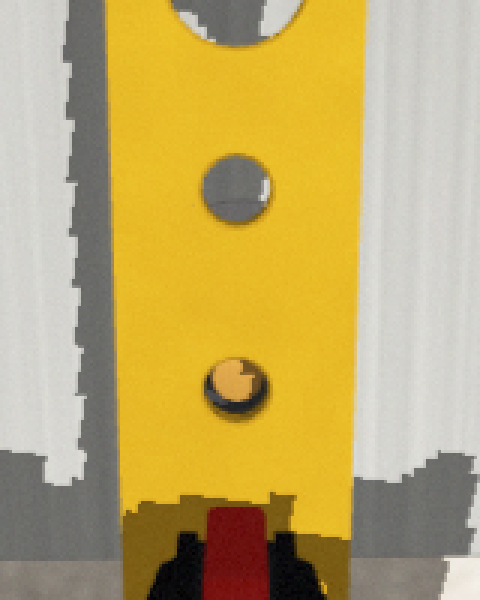

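The pin shows through the end hole, and the measured offset is about 0.3 mm. I'll lower gently.

send_rows:
  commands:
    - [0,0,0,0,0,-2,0]
    - [0,0,0,0,0,-1,0]
    - [0,0,0,0,0,-1,0]
    - [0,0,0,0,0,-0.5,0]
    - [0,0,0,0,0,0,0]

```text
time_s: 7.12
ee_pos: [0.5326, 0.1038, 0.0721]
orientation: [[0.983, 0.181, -0.0], [0.181, -0.983, -0.0], [-0.0, -0.0, -1.0]]
wrist_force: [0.8, 0.5, -0.9]
gripper_width: 0.0086
grip_force: 50.0
```

send_rows:
  commands:
    - [0,0,0,0,0,-0.5,0]
    - [0,0,0,0,0,-0.5,0]
    - [0,0,0,0,0,0,0]

```text
time_s: 7.5
ee_pos: [0.5326, 0.1038, 0.0711]
orientation: [[0.983, 0.181, -0.0], [0.181, -0.983, -0.0], [-0.0, 0.0, -1.0]]
wrist_force: [1.3, 0.3, -1.0]
gripper_width: 0.0085
grip_force: 50.0
```

send_rows:
  commands:
    - [0,0,0,0,0,-1,0]
    - [0,0,0,0,0,-1,0]
    - [0,0,0,0,0,0,0]

```text
time_s: 7.88
ee_pos: [0.5326, 0.1038, 0.069]
orientation: [[0.983, 0.181, -0.0], [0.181, -0.983, -0.0], [-0.0, -0.0, -1.0]]
wrist_force: [1.1, 1.0, -1.4]
gripper_width: 0.0088
grip_force: 50.0
```

send_rows:
  commands:
    - [0,0,0,0,0,-1,0]
    - [0,0,0,0,0,-1,0]
    - [0,0,0,0,0,0,0]

```text
time_s: 8.25
ee_pos: [0.5326, 0.1038, 0.067]
orientation: [[0.983, 0.181, -0.0], [0.181, -0.983, -0.0], [-0.0, -0.0, -1.0]]
wrist_force: [0.2, 0.7, -1.3]
gripper_width: 0.0087
grip_force: 50.0
```

send_rows:
  commands:
    - [0,0,0,0,0,-1,0]
    - [0,0,0,0,0,-1,0]
    - [0,0,0,0,0,-1,0]
    - [0,0,0,0,0,0,0]

```text
time_s: 8.75
ee_pos: [0.5326, 0.1038, 0.064]
orientation: [[0.983, 0.181, -0.0], [0.181, -0.983, -0.0], [-0.0, -0.0, -1.0]]
wrist_force: [0.3, 0.5, -0.4]
gripper_width: 0.0086
grip_force: 50.0
```

send_rows:
  commands:
    - [0,0,0,0,0,-1,0]
    - [0,0,0,0,0,-1,0]
    - [0,0,0,0,0,-1,0]
    - [0,0,0,0,0,0,0]

```text
time_s: 9.25
ee_pos: [0.5326, 0.1038, 0.061]
orientation: [[0.983, 0.181, -0.0], [0.181, -0.983, -0.0], [-0.0, -0.0, -1.0]]
wrist_force: [-0.1, -0.2, -0.9]
gripper_width: 0.0088
grip_force: 50.0
```

send_rows:
  commands:
    - [0,0,0,0,0,-1,0]
    - [0,0,0,0,0,-0.5,0]
    - [0,0,0,0,0,0,0]

```text
time_s: 9.62
ee_pos: [0.5326, 0.1038, 0.0596]
orientation: [[0.983, 0.181, -0.0], [0.181, -0.983, -0.0], [-0.0, -0.0, -1.0]]
wrist_force: [-0.1, 0.0, -1.1]
gripper_width: 0.0084
grip_force: 50.0
```

```bash
python3 look.py w4; python3 -c "
import cv2;im=cv2.imread('pics/w4.png');cv2.imwrite('pics/w4c.png',cv2.resize(im[0:300,220:420],None,fx=2,fy=2,interpolation=0))"
```

```text
9.625 [0.53260923 0.10376858 0.05957844] [-0.13398725  0.02928411 -1.13335169] [-0.03348923  0.13487122 -0.00157277]
bar plane slopes [-5.12458241e-03 -2.51830021e-03  5.88007469e+01] z range 49.22124347894913 92.92885939325191 ((590.145263671875, 114.17855834960938), (136.25534057617188, 36.04676818847656), 10.418951034545898)
```

View pics/w4c.png

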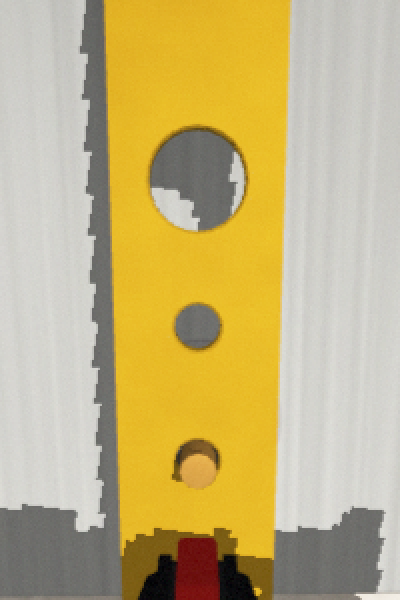

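The pin now stands up through the end hole. I'll go down the last bit to contact.

send_rows:
  commands:
    - [0,0,0,0,0,-0.4,0]
    - [0,0,0,0,0,0,0]

```text
time_s: 9.93
ee_pos: [0.5328, 0.1038, 0.0593]
orientation: [[0.983, 0.181, 0.0], [0.181, -0.983, 0.0], [0.0, 0.0, -1.0]]
wrist_force: [1.0, -0.7, -1.3]
gripper_width: 0.0088
grip_force: 50.0
```

send_rows:
  commands:
    - [0,0,0,0,0,-0.3,0]
    - [0,0,0,0,0,0,0]

```text
time_s: 10.18
ee_pos: [0.5328, 0.1038, 0.0591]
orientation: [[0.983, 0.181, 0.0], [0.181, -0.983, 0.0], [0.0, 0.0, -1.0]]
wrist_force: [-0.5, -0.4, 0.6]
gripper_width: 0.0088
grip_force: 50.0
```

Contact, and the weight has come off the wrist. Releasing.

send_rows:
  commands:
    - [0,0,0,0,0,-0.2,0]
    - [0,0,0,0,0,0,0]
    - [0,0,0,0,0,0,0.15]
    - [0,0,0,0,0,0,0.3]
    - [0,0,0,0,0,0,0.3]
  squeeze: 10

```text
time_s: 10.8
ee_pos: [0.5327, 0.1038, 0.0587]
orientation: [[0.983, 0.181, 0.0], [0.181, -0.983, 0.0], [0.0, -0.0, -1.0]]
wrist_force: [-0.0, -0.7, -0.8]
gripper_width: 0.0269
grip_force: 0.0
```

send_rows:
  commands:
    - [0,0,0,0,0,8,0.3]
    - [0,0,0,0,0,20,0.3]
    - [0,0,0,0,0,40,0.3]
    - [0,0,0,-10,-2,40,0.3]
    - [0,0,0,0,0,0,0.3]

```text
time_s: 11.42
ee_pos: [0.5255, 0.102, 0.1731]
orientation: [[0.983, 0.181, 0.01], [0.181, -0.983, 0.001], [0.01, 0.001, -1.0]]
wrist_force: [-0.1, 0.7, -0.6]
gripper_width: 0.0283
grip_force: 0.0
```

```bash
python3 look.py w5; python3 - <<'E'
from cell import ctrl
from h import *
im,d=ctrl.get_image("top");cv2.imwrite("pics/top2.png",im)
z=np.load("w5.npz");P=pts(z["im"],z["d"],z["K"],z["T"])*1000;y,_=masks(z["im"])
Y=P[y&(abs(P[...,2]-56)<9)];A=np.c_[Y[:,:2],np.ones(len(Y))];k=np.linalg.lstsq(A,Y[:,2],rcond=None)[0];print(np.median(Y[:,2]),k[:2])
w=cv2.imread("pics/w5.png");cv2.imwrite("pics/fin.png",np.hstack([cv2.resize(w,(400,300)),cv2.resize(im[130:310,190:430],(400,300))]))
E
```

```text
11.425 [0.52551414 0.10203209 0.17308447] [-0.1030702   0.71241841 -0.61174001] [ 0.01664031 -0.06024915  0.01256347]
bar plane slopes [-1.35115892e-03  3.36239004e-04  5.58428776e+01] z range 49.90025026125849 65.37821068231115 ((595.076171875, 115.08387756347656), (169.0780029296875, 35.70636749267578), 10.494580268859863)
54.978806808376994 [-0.00120964  0.00032583]
```

View pics/fin.png

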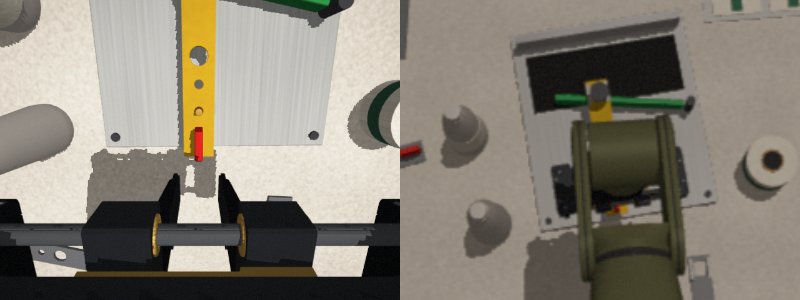

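The stay lies flat with its top at 55.0 mm, as at the start. The pin is through the end hole, the guide has swung out, and the bottles and roll are still standing. Handing in.

```bash
python3 -c "
from cell import ctrl
print(ctrl.sign_off())"
```

```text
the job is handed in; nothing more can be done
None
```

The job is handed in: the yellow stay's end hole is over the brass pin, the stay lies flat and fully down on the post and is released, the green guide is swung outward, and the bottles and label roll are still standing where they were.

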